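# Fit the sugar grinder's bayonet lid and hold it half way to the lock

### The arm

A 7-joint arm with a two-finger parallel gripper is mounted at the origin on the work surface. World frame = base frame: x ahead of the robot, y to its left, z up, the work surface at z = 0. Lengths are in m, angles in degrees, forces in N, time in s.
With the tool pointing down it reaches from about 0.35 to 0.9 m from the base axis. Payload 19.9 kg.
Tool frame: the origin (TCP) lies midway between the tips of the shut fingers; the grasp point (between the pads) lies 19 mm behind it; z points along the fingers, y is the line along which they close (so a half turn about z gives the same grasp; the last joint's range is limited). The gripper opens to 94 mm and grips with 3 to 60 N. Pads are 16 mm wide; open, the fingers measure 119 mm over their backs; the gripper's body (75 mm by 177 mm) begins 78 mm behind the grasp point.
Start: joints at [63.57, 23.915, -0.59, 92.452, 0.269, 63.638, -3.037], TCP at [0.255, -0.571, 0.205] pointing down, gripper open.
Joint ranges: [-161.28, 161.28], [-22.2, 115.67], [-73.04, 71.86], [3.21, 147.25], [-68.34, 248.33], [10.77, 114.83], [-161.83, 161.83]. Speed limits (degrees/s): [108.29, 108.29, 136.94, 136.94, 172.46, 172.46, 172.46].

### API

Orientations are given as [roll, pitch, yaw] about the fixed x, y, z axes, in that order (R = Rz(yaw) Ry(pitch) Rx(roll)).
In Python, from cell import sensors, imaging, job_done gives the robot as it stands. The module is installed in compiled form; this text tells all that it offers.
- The arm moves only by the tool send_path, called after "Emit:" in YAML: its name, and indented under it one key for each argument. Schema: {"type":"object","properties":{"segments":{"type":"string"},"finger_gap":{"type":"number"},"clamp_n":{"type":"number"},"only":{"type":"string"},"quiet":{"type":"boolean"},"lines":{"type":"string"}},"required":["segments"],"additionalProperties":false}. segments is a string of 1 to 20 rows, one to a line, with the numbers parted by spaces; each row has 4 numbers: dx, dy, dz in m, then a turn about the tool's z in degrees; each row shifts and turns the commanded pose from where the row before left it, along the tool's axes as they then stand; what a row does not reach is not made up. A row lasts 1/10 s, in which the tool goes at most 0.05 m and 8.59 degrees, less where a joint would pass 70% of its speed; a pose out of reach is approached as far as the arm can. finger_gap is the opening from 0.0 (shut) to 1.0 (fully open), set as the call begins (left out keeps the last). The fingers move at their own pace and stop on an object; clamp_n is the grip in N (left out, the last holds). Time passes only in rows, so rows that do not move let the fingers close. The tool returns the time, the measured TCP pose, the force, the opening and the grip force at its end. only (a regular expression) keeps the lines of the reply that match it, lines (a string "A,B") keeps lines A to B, and quiet returns only ok. Input that does not fit is refused with a message, and nothing moves.
- sensors.observe(): the state, without advancing time (a new reading comes with each control period).
- imaging.camera(name): name is "scene" or "top" or "wrist"; returns (picture, depth): 400x640x3 uint8, red, green, blue; 400x640 float32, m along the optical axis (not along the pixel's ray), 0 where there is no reading.
- imaging.camera_params(name): a dict with "vfov" (degrees; the focal length in pixels is half the picture's height over the tangent of half this angle, whatever the lens; pixels are square), "cx", "cy" (the principal point, pixels), "xyz" and "attitude" of the camera in the world; the wrist camera has in their place "tool_from_camera" (4x4, takes a point from camera to tool coordinates, whose origin is the TCP and whose axes are the flange's). Camera axes: x right, y down, z forward; pixel columns grow to the right and rows downward; lengths in m; the calibration is good to about 2 mm. A picture is of the moment at which its call begins: read the wrist's pose just before it. camera_params takes no time and is no camera call.
- job_done(): hands the job in; it is judged then, once.
The state is a dict: "time": time; "joint_pos": joint angles; "dq": joint speeds; "joint_torque": joint torques, N m; "position": TCP position; "eef_rot": TCP orientation; "ft_force": force on the tool from outside, world axes, zero at the start; "torque": the same for the moment, N m; "width": opening from 0.0 (shut) to 1.0 (fully open); "finger_force": force on a finger pad.
Only numpy, scipy, OpenCV 4.12 (cv2) and the standard library are available. Lean on these libraries where they do the work, as an engineer would, in place of code of your own. Each camera call takes 0.05 s, during which the arm holds its last target. There are 200 camera calls.

### The job

Lift the steel cup out of the mouth of the red sugar grinder and stand it upright on the cork coaster. Then take the grinder's lid from the tray, drop it fully into the mouth with its handle bar in line with the two white marks, and twist it clockwise (seen from above) against its spring until the bar points at the green marks, half way to the lock, without ever going on to the red marks, where it would click locked. Finish while holding the lid there, still gripped; leave everything else on the table where it is.

Things in the scene. Friction and masses are not known exactly. Their poses are not given: they have to be found in the camera images.
- grinder: Sugar grinder fixed to the table: red round base, 130 mm across at the foot, narrowing to 100 mm; black round collar on top, 100 mm across, its flat top at z = 120 mm. The open mouth in the collar is 28 mm deep (floor at z = 92 mm). Origin: centre of the underside, z up, x axis through the two white marks. A half turn makes no difference to it.
- lid: The lid, right way up on the tray: white plug 59 mm across, 18 mm tall, tapered foot; grey flange 86 mm across (z = 18 to 24 mm); on it an orange handle bar along the lid's x axis, 56 mm long, 16 mm thick (along y), z = 24 to 56 mm. Origin: centre of the plug's underside, z up. About 150 g. A half turn makes no difference to it. Fully in, its origin is 102 mm above the grinder's.
- switch_ring (a joint): Sprung ring hidden under the ledge that the lid's lugs push round: rad, 0 at rest, growing clockwise. The lugs meet it about 0.1 rad past the white marks, so it reads the lid's twist less about 0.1: 0.6 at the green marks, 1.2 at the red (locked). Its spring pushes back with 0.04 N m at 0, 0.11 N m at 0.6, and turns the lid back when let go.
- mouth (a point): Centre of the mouth, level with the collar's top. A steel ledge, 5 mm thick, inner diameter 64 mm, runs round inside the top edge over a bore of 78 mm. Two gaps 18 mm wide in the ledge, at the white marks, let the lid's lugs through. The point's x axis points to one white mark.
- green_mark (a point): One of the two green marks on the collar's top, 47 mm from the mouth's centre. Going clockwise seen from above: white mark (gap), green 0.70 rad further, red 1.30 rad from white. All marks come twice, on facing sides.
- lid_lug (a point): Outer end of one of the two lugs (one on each side) on the plug, on the lid's x axis below the end of the bar: 36.5 mm from the lid's axis, 12 mm wide, at z = 5 to 11 mm of the lid. Not in the gaps, they rest on the ledge and the lid stands about 13 mm too high. Once fully down they run under the ledge when twisted clockwise; anticlockwise is blocked.
- cup: Small open steel cup, 62 mm tall, 48 mm across at the foot, 52 mm at the rim, wall 3 mm, about 70 g, standing upright on the floor of the grinder's mouth, so that its upper 34 mm stand out of the collar. Origin: centre of its underside, z up.
- coaster: Round cork coaster fixed flat on the table, 110 mm across, 6 mm thick. Origin: centre of its underside.
- tray: White tray with a low pale rim, 260 mm (its x) by 170 mm (its y), floor 3 mm thick, rim 12 mm tall, fixed. Origin: centre of its underside. The lid and the yellow figure stand on it.
- figure_yellow: Finished hard sugar figure in yellow with black hair, 32 mm across, 54 mm tall, on the tray; not to be disturbed. Origin: centre of its underside.
- figure_pink: The same figure in pink, standing on the table beyond the grinder; not to be disturbed. Origin: centre of its underside.
- palette_knife: Flat spatula with a wooden handle lying on the table; not to be disturbed. Origin: its underside.
- mug: White mug, 76 mm across, 75 mm tall; not to be disturbed. Origin: centre of its underside.
- tumbler: Glass tumbler, 66 mm across, 100 mm tall; not to be disturbed. Origin: centre of its underside.
- cutter: Blue ring cutter, 64 mm across, 30 mm tall; not to be disturbed. Origin: centre of its underside.
- sieve: Steel sieve bowl, 124 mm across, 35 mm tall, with a 110 mm long handle; not to be disturbed. Origin: centre of its underside.

How it is judged (in metres and radians):
On the way, in this order (a step that is already met when the one before it is completed fails the run):
1. the cup stands upright on the coaster, let go (horizontal distance between cup and coaster below 0.035 m and height (world z) of cup between 0.002 and 0.012 m and angle between cup's own z axis and vertical below 0.12 rad and linear speed of cup below 0.03 m/s and contact force between the fingers and cup below 0.1 N), for 0.2 s.
2. the lid is fully down in the grinder's mouth (horizontal distance between lid and grinder below 0.005 m and z of lid in the frame of grinder between 0.098 and 0.106 m and angle between lid's own z axis and vertical below 0.08 rad), for 0.1 s.
At the end, for the whole second after the job is handed in: Cup let go upright (0.12 rad) on the coaster, within 35 mm of its centre; lid fully in the mouth (98 to 106 mm above the grinder's origin, centred within 5 mm, level within 0.08 rad), switch ring still at 0.42 to 0.78 rad, fingers gripping the lid (over 1 N) (all of step 1 and all of step 2 and value of joint switch_ring between 0.42 and 0.78 rad and velocity of joint switch_ring between -0.1 and 0.1 rad/s and contact force between the fingers and lid above 1 N); the arm keeps its last pose, push and grip.
It fails at once if the lid is twisted on to the lock (switch ring past 1.1 rad) (value of joint switch_ring above 1.1 rad).
It fails at once if a bystander is moved by more than 20 mm (distance of any of figure_yellow, figure_pink, palette_knife, mug, tumbler, cutter, sieve from where it was at the start of the episode above 0.02 m).
It also fails if it takes over 58 s, if anything falls off the work surface, if the arm or the gripper's body presses on something with over 40 N, if the wrist force passes 120 N, or if a joint passes its speed limit or range.

## Working session

There is one attempt and no reset: what is moved stays moved. The work goes in short steps, Python scripts to look and compute and a tool call to move; the robot and the scene stay as the last step left them, time stands still between calls to the robot, and variables do not carry over. Pictures are saved under pics/ and viewed, at most 10 in all, crops included, and the job is handed in when it is done.

```bash
mkdir -p pics; cat > h.py <<'E'
import numpy as np, cv2, json
from scipy.spatial.transform import Rotation as R
from cell import sensors, imaging
def grab(n):
    s=sensors.observe(); p=imaging.camera_params(n); im,d=imaging.camera(n)
    f=200/np.tan(np.radians(p['vfov'])/2)
    if n=='wrist':
        T=np.eye(4);T[:3,:3]=R.from_euler('xyz',s['eef_rot'],degrees=True).as_matrix();T[:3,3]=s['position']
        T=T@np.array(p['tool_from_camera'])
    else:
        T=np.eye(4);T[:3,:3]=R.from_euler('xyz',p['attitude'],degrees=True).as_matrix();T[:3,3]=p['xyz']
    v,u=np.mgrid[0:400,0:640]
    P=np.stack([(u-p['cx'])*d/f,(v-p['cy'])*d/f,d],-1)@T[:3,:3].T+T[:3,3]
    return im,d,P,T,f,p
def save(n,im): cv2.imwrite('pics/'+n+'.png',im[...,::-1])
E
python3 - <<'E'
from h import *
print(sensors.observe())
for n in('scene','top','wrist'):
    im,d,P,T,f,p=grab(n); np.savez('pics/'+n,im=im,d=d,P=P,T=T,f=f); save(n+'0',im); print(n,p, (d>0).mean())
E
```

```text
{'time': 0.0, 'joint_pos': array([63.56966161, 23.94739916, -0.5898995 , 92.48573653,  0.27019643,
       63.63623022, -3.03725096]), 'dq': array([ 0.05445138,  0.01587436,  0.06525226, -0.07719598, -0.02173789,
       -0.08328298, -0.02188009]), 'joint_torque': array([-1.44316225e-03, -8.51263189e+01,  6.37765490e-01, -4.25986183e+01,
       -4.88599890e-02,  1.89289846e-02,  2.22608396e-04]), 'position': array([ 0.25456359, -0.57040369,  0.20483073]), 'eef_rot': array([-1.79932238e+02,  6.11491624e-03,  2.40524864e+01]), 'ft_force': array([-0.38425549,  0.20423471, -0.26335317]), 'torque': array([0.00586088, 0.01385125, 0.05792736]), 'finger_force': 0.0, 'width': 1.0027667476289308}
scene {'vfov': 54.93593121614986, 'cx': 320.27660986364606, 'cy': 200.42480796965066, 'xyz': array([ 1.10816133, -0.66042798,  0.92473661]), 'attitude': array([-133.42194916,    0.85952115,   35.93377494])} 0.99567578125
top {'vfov': 47.990737710918836, 'cx': 322.41708087018526, 'cy': 200.57700425510868, 'xyz': array([0.41448265, 0.028851  , 1.78651497]), 'attitude': array([-174.52918746,   -0.60390851,  -88.99331364])} 0.99588671875
wrist {'vfov': 65.90177832262863, 'cx': 324.01028916259173, 'cy': 200.70366879184425, 'tool_from_camera': array([[ 6.72914120e-05, -9.57231104e-01, -2.89324401e-01,
         8.44231540e-02],
       [ 9.99999998e-01,  6.17589850e-05,  2.82512997e-05,
         3.96993534e-04],
       [-9.17464144e-06, -2.89324402e-01,  9.57231106e-01,
        -1.78992197e-01],
       [ 0.00000000e+00,  0.00000000e+00,  0.00000000e+00,
         1.00000000e+00]])} 0.99586328125
```

View pics/top0.png

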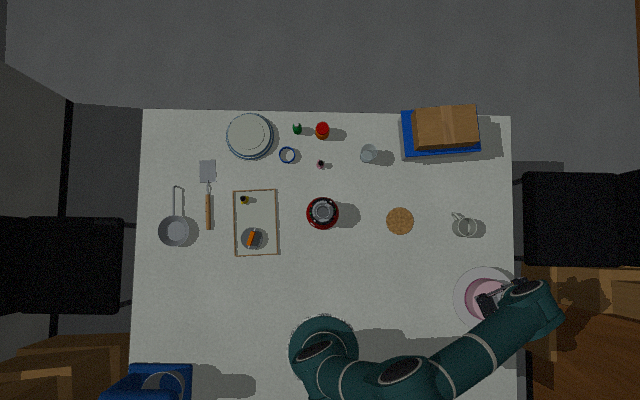

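View pics/scene0.png

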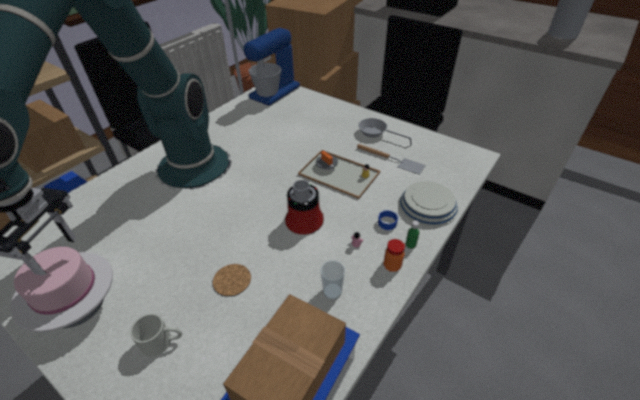

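The top view shows the grinder and cup at (322,212), the coaster at (400,220), the lid at (252,238) with its orange bar, the yellow figure at (244,200) and the mug at (465,228). In the scene view the grinder is at (304,208), the coaster at (232,280) and the lid at (326,160).

```bash
python3 - <<'E'
from h import *
for n,boxes in (('top',dict(grinder=(322,212,30),coaster=(400,221,25),lid=(254,238,22))),('scene',dict(grinder=(304,208,38),coaster=(232,280,30),lid=(326,159,17)))):
    z=np.load('pics/'+n+'.npz'); im=z['im'].astype(int);P=z['P']
    hsv=cv2.cvtColor(z['im'],cv2.COLOR_RGB2HSV)
    def box(c): 
        m=np.zeros((400,640),bool);u,v,r=c;m[v-r:v+r,u-r:u+r]=1;return m
    def rep(k,m):
        if m.sum()<5: print(n,k,'few');return
        Q=P[m];lo,hi=np.percentile(Q,2,0),np.percentile(Q,98,0)
        (c,r)=cv2.minEnclosingCircle(Q[:,:2].astype(np.float32))
        print(n,k,m.sum(),'med',Q.mean(0).round(4),'mid',((lo+hi)/2).round(4),'ext',(hi-lo).round(4),'circ',np.round(c,4),round(r,4))
    Z=P[...,2]
    g=box(boxes['grinder']); rep('cup',g&(Z>.135)); rep('collar',g&(Z>.112)&(Z<.127)); 
    c=box(boxes['coaster']); rep('coaster',c&(hsv[...,1]>80)&(Z<.03))
    l=box(boxes['lid']); m=l&(hsv[...,1]>120)&(hsv[...,0]<20)&(Z>.04); rep('bar',m)
    Q=P[m][:,:2]; w,V=np.linalg.eigh(np.cov(Q.T)); print('bar yaw',np.degrees(np.arctan2(V[1,1],V[0,1])),np.sqrt(w))
    rep('flange',l&(Z>.02)&(Z<.04))
print(np.linalg.inv(R.from_euler('xyz',[-180,0,24],degrees=True).as_matrix()))
E
```

```text
top cup 61 med [0.4984 0.0171 0.6354] mid [0.4849 0.0134 0.9631] ext [0.1408 0.0475 1.6469] circ [0.4846 0.0168] 0.0712
top collar 317 med [0.5363 0.0135 0.1202] mid [0.5356 0.0133 0.1196] ext [0.0943 0.0929 0.0133] circ [0.5361 0.013 ] 0.0505
top coaster 587 med [ 0.511  -0.2936  0.0066] mid [ 0.5115 -0.2939  0.0067] ext [0.0989 0.0986 0.02  ] circ [ 0.5111 -0.2934] 0.0549
top bar 71 med [0.4315 0.2866 0.0586] mid [0.4321 0.2867 0.0564] ext [0.052  0.0257 0.0252] circ [0.4329 0.2896] 0.0283
bar yaw 163.1289717711947 [0.00517874 0.01624188]
top flange 297 med [0.4317 0.2879 0.0278] mid [0.4317 0.2882 0.0288] ext [0.078  0.0792 0.0161] circ [0.4196 0.2753] 0.0924
scene cup 199 med [ 0.597  -0.0616  0.2329] mid [ 0.8088 -0.3116  0.5302] ext [0.5987 0.6977 0.789 ] circ [ 0.8095 -0.3147] 0.457
scene collar 396 med [0.5458 0.0031 0.1203] mid [0.5384 0.012  0.1195] ext [0.095  0.0948 0.0132] circ [0.5382 0.0146] 0.0525
scene coaster 878 med [ 0.5125 -0.2962  0.0069] mid [ 0.5123 -0.2955  0.0068] ext [0.0936 0.0946 0.007 ] circ [ 0.513  -0.2949] 0.0539
scene bar 76 med [0.4349 0.2842 0.055 ] mid [0.4337 0.2864 0.0518] ext [0.0499 0.0245 0.0207] circ [0.4335 0.2844] 0.0272
bar yaw 163.04154750929442 [0.00496729 0.0163454 ]
scene flange 206 med [0.438  0.2791 0.0288] mid [0.4318 0.2865 0.0306] ext [0.08   0.0781 0.0159] circ [0.4312 0.2863] 0.0458
[[ 9.13545458e-01  4.06736643e-01 -9.85131204e-33]
 [ 4.06736643e-01 -9.13545458e-01 -1.22464680e-16]
 [-4.98108728e-17  1.11877052e-16 -1.00000000e+00]]
```

Emit:
send_path:
  segments: "0 0 -0.03 0\n0 0 -0.03 0\n0 0 -0.03 0\n0 0 -0.03 0"
  finger_gap: 1.0
  clamp_n: 10

```text
time: 0.55
position: [0.2546, -0.5705, 0.3264]
eef_rot: [-180.0, 0.0, 24.1]
ft_force: [0.3, 0.4, 0.9]
width: 1.0
finger_force: 0.0
```

Emit:
send_path:
  segments: "0.0248 -0.0209 0 0\n0.0248 -0.0209 0 0\n0.0248 -0.0209 0 0\n0.0248 -0.0209 0 0\n0.0248 -0.0209 0 0\n0.0248 -0.0209 0 0\n0.0248 -0.0209 0 0\n0.0248 -0.0209 0 0\n0.0248 -0.0209 0 0\n0.0248 -0.0209 0 0\n0.0248 -0.0209 0 0\n0.0248 -0.0209 0 0\n0.0248 -0.0209 0 0\n0.0248 -0.0209 0 0\n0.0248 -0.0209 0 0\n0.0248 -0.0209 0 0\n0.0248 -0.0209 0 0\n0.0248 -0.0209 0 0\n0.0248 -0.0209 0 0\n0.0248 -0.0209 0 0"

```text
time: 2.55
position: [0.5376, 0.0144, 0.3253]
eef_rot: [-180.0, 0.0, 24.0]
ft_force: [0.9, -0.5, 0.8]
width: 1.001
finger_force: 0.0
```

```bash
python3 - <<'E'
from h import *
s=sensors.observe();print(s['time'],s['position'],s['eef_rot'],s['joint_pos'].round(1))
im,d,P,T,f,p=grab('wrist'); np.savez('pics/w1',im=im,P=P,T=T,f=f);save('w1',im)
E
```

```text
2.55 [0.53760355 0.01435511 0.32534137] [-1.79992508e+02  1.17788137e-02  2.40420784e+01] [ 20.1  11.4 -29.   95.    5.7  75.2 -75.8]
```

View pics/w1.png

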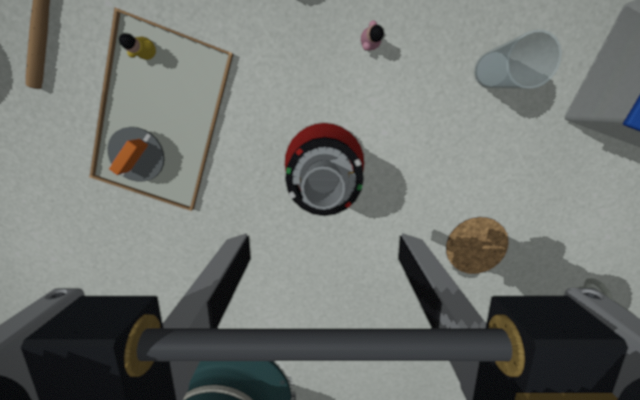

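The wrist view shows the grinder at (325,178), with white marks at about (358,163) and (292,194), green at (290,171) and (360,178), and red at (298,153) and (349,205). The cup is in the mouth.

```bash
cat > m.py <<'E'
from h import *
import sys
def rays(T,f,p,uv,z):
    r=np.c_[(uv[:,0]-p['cx'])/f,(uv[:,1]-p['cy'])/f,np.ones(len(uv))]@T[:3,:3].T
    return T[:3,3]+r*((z-T[2,3])/r[:,2])[:,None]
def marks(im,T,f,p,c,z=.12):
    hsv=cv2.cvtColor(im,cv2.COLOR_RGB2HSV).astype(int)
    v,u=np.mgrid[0:400,0:640]; X=rays(T,f,p,np.c_[u.ravel(),v.ravel()],z)
    rr=np.linalg.norm(X[:,:2]-c,axis=1).reshape(400,640); a=np.degrees(np.arctan2(X[:,1]-c[1],X[:,0]-c[0])).reshape(400,640)
    ring=(rr>.042)&(rr<.05); H,S,V=hsv[...,0],hsv[...,1],hsv[...,2]
    for k,m in dict(white=(S<60)&(V>110),green=(S>80)&(H>35)&(H<90)&(V>40),red=(S>120)&((H<8)|(H>172))&(V>90)).items():
        n,lab,st,cc=cv2.connectedComponentsWithStats((m&ring).astype(np.uint8))
        for i in range(1,n):
            if st[i,4]>3: q=rays(T,f,p,cc[i:i+1],z)[0]; print(k,st[i,4],cc[i].round(1),q.round(4),'ang',round(np.degrees(np.arctan2(q[1]-c[1],q[0]-c[0])),1),'r',round(np.linalg.norm(q[:2]-c),4))
E
python3 - <<'E'
from m import *
z=np.load('pics/w1.npz');im,P,T,f=z['im'],z['P'],z['T'],z['f'];p=imaging.camera_params('wrist')
Z=P[...,2]; b=np.zeros((400,640),bool); b[110:225,270:380]=1
for k,m in (('collar',b&(Z>.114)&(Z<.125)),('cuprim',b&(Z>.148)&(Z<.165))):
    Q=P[m]; h=cv2.convexHull((Q[:,:2]*1e4).astype(np.float32))[:,0]/1e4
    A=np.c_[2*h,np.ones(len(h))]; s=np.linalg.lstsq(A,(h**2).sum(1),rcond=None)[0]; print(k,m.sum(),s[:2],np.sqrt(s[2]+s[0]**2+s[1]**2),Q[:,2].mean())
    if k=='collar': c=s[:2]
marks(im,T,f,p,c)
b[:]=0;b[120:190,100:175]=1; hsv=cv2.cvtColor(im,cv2.COLOR_RGB2HSV); m=b&(hsv[...,1]>120)&(hsv[...,0]<20)&(Z>.052); Q=P[m];r=cv2.minAreaRect((Q[:,:2]*1e4).astype(np.float32)); print(r,Q.mean(0),np.percentile(Z[m],[5,50,95]))
b[:]=0;b[200:290,430:520]=1;m=b&(hsv[...,1]>80)&(Z<.02);print(P[m].mean(0))
E
```

```text
collar 2622 [0.53612713 0.01271758] 0.05014098080974024 0.11960723929311454
cuprim 394 [0.53224558 0.01241657] 0.02551710231091341 0.1528791784093824
white 24 [357.3 162.3] [ 0.5717 -0.0166  0.12  ] ang -39.5 r 0.0461
white 23 [291.7 194.6] [0.4993 0.0426 0.12  ] ang 141.0 r 0.0474
green 37 [288.7 170.3] [0.5272 0.0581 0.12  ] ang 101.1 r 0.0463
green 25 [359.3 186.7] [ 0.5443 -0.0326  0.12  ] ang -79.8 r 0.0461
red 26 [298.7 151.3] [0.5544 0.0559 0.12  ] ang 67.1 r 0.0469
((5225.453125, 1835.931396484375), (384.427734375, 3252.29248046875), 41.07805252075195) [0.43485783 0.28388972 0.05984191] [0.0537073  0.05833394 0.0598774 ]
[ 0.51221656 -0.29271916  0.00551308]
```

Emit:
send_path:
  segments: "-0.0057 -0.0004 0.03 0\n0 0 0.035 0\n0 0 0.035 0\n0 0 0.035 0\n0 0 0.03 0\n0 0 0.02 0\n0 0 0.013 0\n0 0 0 0"
  finger_gap: 1.0
  clamp_n: 15

```text
time: 3.4
position: [0.5312, 0.0111, 0.1262]
eef_rot: [-179.9, 0.1, 24.1]
ft_force: [-0.2, 0.4, 0.6]
width: 0.999
finger_force: 0.0
```

Emit:
send_path:
  segments: "0 0 0 0\n0 0 0 0\n0 0 0 0\n0 0 0 0\n0 0 0 0\n0 0 0 0\n0 0 0 0\n0 0 0 0"
  finger_gap: 0.0
  clamp_n: 15

```text
time: 4.2
position: [0.532, 0.0113, 0.1275]
eef_rot: [-180.0, -0.0, 24.1]
ft_force: [0.8, 0.4, 2.6]
width: 0.555
finger_force: 15.0
```

Emit:
send_path:
  segments: "0 0 -0.01 0\n0 0 -0.02 0\n0 0 -0.025 0\n0 0 -0.025 0\n-0.0119 0.02255 0 0\n-0.0119 0.02255 0 0\n-0.0119 0.02255 0 0\n-0.0119 0.02255 0 0\n-0.0119 0.02255 0 0\n-0.0119 0.02255 0 0\n-0.0119 0.02255 0 0\n-0.0119 0.02255 0 0\n-0.0119 0.02255 0 0\n-0.0119 0.02255 0 0\n-0.0119 0.02255 0 0\n-0.0119 0.02255 0 0"
  finger_gap: 0.0
  clamp_n: 15

```text
time: 5.8
position: [0.5116, -0.2952, 0.2081]
eef_rot: [180.0, -0.0, 24.1]
ft_force: [0.3, 0.8, -1.2]
width: 0.554
finger_force: 15.0
```

Emit:
send_path:
  segments: "0 0 0.03 0\n0 0 0.035 0\n0 0 0.035 0\n0 0 0.03 0\n0 0 0.02 0\n0 0 0.008 0\n0 0 0 0"

```text
time: 6.5
position: [0.5116, -0.2939, 0.0492]
eef_rot: [-179.9, 0.0, 24.1]
ft_force: [0.2, 0.5, -0.9]
width: 0.554
finger_force: 15.0
```

Emit:
send_path:
  segments: "0 0 0.004 0\n0 0 0.002 0\n0 0 0 0"

```text
time: 6.8
position: [0.512, -0.2942, 0.0439]
eef_rot: [180.0, -0.0, 24.1]
ft_force: [-0.0, 0.4, -2.1]
width: 0.552
finger_force: 15.0
```

Emit:
send_path:
  segments: "0 0 0.001 0\n0 0 0.001 0\n0 0 0 0"

```text
time: 7.1
position: [0.512, -0.2942, 0.0416]
eef_rot: [180.0, -0.0, 24.1]
ft_force: [0.2, 0.1, 0.7]
width: 0.554
finger_force: 15.0
```

Emit:
send_path:
  segments: "0 0 0.001 0\n0 0 0 0"

```text
time: 7.3
position: [0.5121, -0.2937, 0.0411]
eef_rot: [-180.0, -0.0, 24.1]
ft_force: [-3.9, 3.3, 11.9]
width: 0.557
finger_force: 15.0
```

Emit:
send_path:
  segments: "0 0 0.001 0\n0 0 0 0"

```text
time: 7.5
position: [0.5119, -0.2932, 0.0402]
eef_rot: [-180.0, -0.0, 24.1]
ft_force: [-7.7, 8.3, 17.4]
width: 0.552
finger_force: 15.0
```

Emit:
send_path:
  segments: "0 0 -0.0015 0\n0 0 0 0"

```text
time: 7.7
position: [0.5119, -0.2942, 0.0411]
eef_rot: [180.0, -0.0, 24.1]
ft_force: [0.4, -0.2, -0.3]
width: 0.55
finger_force: 15.0
```

Emit:
send_path:
  segments: "0 0 0 0\n0 0 0 0\n0 0 0 0\n0 0 0 0\n0 0 0 0"
  finger_gap: 1.0
  clamp_n: 15

```text
time: 8.2
position: [0.5118, -0.2941, 0.0409]
eef_rot: [-180.0, 0.0, 24.1]
ft_force: [0.5, 0.3, -0.3]
width: 0.941
finger_force: 0.0
```

Emit:
send_path:
  segments: "0 0 -0.02 0\n0 0 -0.03 0\n0 0 -0.045 0\n0 0 -0.045 0\n0 0 -0.045 0\n0 0 -0.045 0\n0 0 -0.03 0\n0 0 0 0"

```text
time: 9.0
position: [0.5132, -0.2947, 0.3054]
eef_rot: [179.7, -0.2, 24.1]
ft_force: [-0.6, 0.1, -0.4]
width: 1.0
finger_force: 0.0
```

```bash
python3 - <<'E'
from h import *
im,d,P,T,f,p=grab('wrist'); np.savez('pics/w2',im=im,P=P,T=T,f=f);save('w2',im)
Z=P[...,2]; 
b=np.zeros((400,640),bool);b[100:235,240:410]=1
m=b&(Z>.055)&(Z<.08); h=cv2.convexHull((P[m][:,:2]*1e4).astype(np.float32))[:,0]/1e4
print(m.sum(),cv2.minEnclosingCircle(h.astype(np.float32)),np.percentile(Z[m],[5,50,95]))
E
```

```text
344 ((0.5124461650848389, -0.29465264081954956), 0.025913873687386513) [0.05682635 0.06690417 0.06870484]
```

View pics/w2.png

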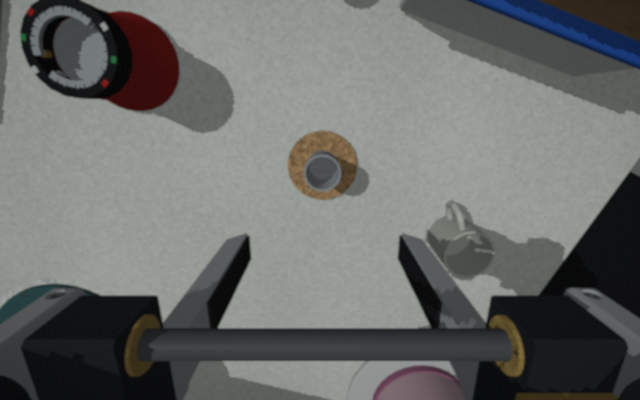

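The cup stands upright on the coaster at (323,172), and the grinder's mouth at (70,45) is empty. Next is the lid.

Emit:
send_path:
  segments: "0.0091 -0.0313 0 0\n0.0091 -0.0313 0 0\n0.0091 -0.0313 0 0\n0.0091 -0.0313 0 0\n0.0091 -0.0313 0 0\n0.0091 -0.0313 0 0\n0.0091 -0.0313 0 0\n0.0091 -0.0313 0 0\n0.0091 -0.0313 0 0\n0.0091 -0.0313 0 0\n0.0091 -0.0313 0 0\n0.0091 -0.0313 0 0\n0.0091 -0.0313 0 0\n0.0091 -0.0313 0 0\n0.0091 -0.0313 0 0\n0.0091 -0.0313 0 0\n0.0091 -0.0313 0 0\n0.0091 -0.0313 0 0"

```text
time: 10.85
position: [0.4311, 0.288, 0.2998]
eef_rot: [-180.0, 0.1, 24.0]
ft_force: [-0.1, -0.7, -0.3]
width: 1.002
finger_force: 0.0
```

Emit:
send_path:
  segments: "0 0 0.02 8.2\n0 0 0.02 8.2\n0 0 0 8.2\n0 0 0 8.2\n0 0 0 8.2\n0 0 0 0"

```text
time: 11.45
position: [0.4313, 0.2868, 0.2599]
eef_rot: [179.9, 0.1, -17.1]
ft_force: [0.2, -0.4, -1.3]
width: 1.001
finger_force: 0.0
```

```bash
python3 - <<'E'
from h import *
s=sensors.observe();print(s['position'],s['eef_rot'],s['joint_pos'].round(1))
im,d,P,T,f,p=grab('wrist'); np.savez('pics/w3',im=im,P=P,T=T,f=f);save('w3',im)
hsv=cv2.cvtColor(im,cv2.COLOR_RGB2HSV);Z=P[...,2]
near=np.linalg.norm(P[...,:2]-[.4325,.287],axis=-1)<.06
m=near&(hsv[...,1]>120)&(hsv[...,0]<20)&(Z>.054)&(Z<.066)
r=cv2.minAreaRect((P[m][:,:2]*1e4).astype(np.float32)); print(m.sum(),r,np.percentile(Z[m],[5,50,95]))
Q=P[m][:,:2]; w,V=np.linalg.eigh(np.cov(Q.T)); print('bar yaw',np.degrees(np.arctan2(V[1,1],V[0,1])),Q.mean(0))
m=near&(Z>.021)&(Z<.034)
h=cv2.convexHull((P[m][:,:2]*1e4).astype(np.float32))[:,0]/1e4
print('flange',m.sum(),cv2.minEnclosingCircle(h.astype(np.float32)),np.median(Z[m]))
E
```

```text
[0.431286   0.28683714 0.25985323] [ 1.79936798e+02  7.14463054e-02 -1.70968447e+01] [  -3.1   13.3  -39.3  102.7    9.    67.3 -152.3]
531 ((4320.72021484375, 2871.03271484375), (150.81582641601562, 555.1969604492188), 73.131591796875) [0.05692751 0.05852347 0.05975795]
bar yaw 163.4673167131449 [0.43309241 0.28639734]
flange 2492 ((0.4315243661403656, 0.28673574328422546), 0.04308978468179703) 0.026644799090609156
```

View pics/w3.png

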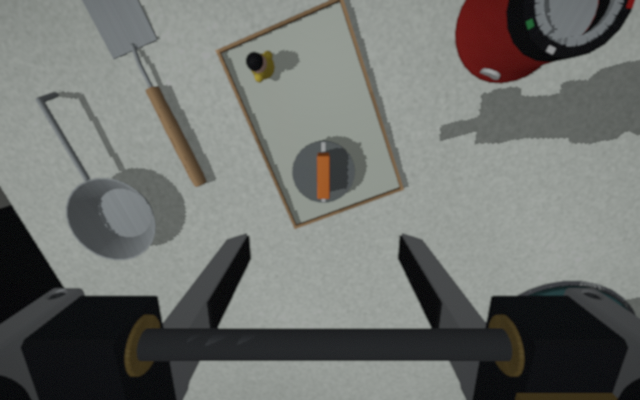

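The lid is at (323,170) with its bar vertical in the image, so it lines up with the tool. Joint 7 is near its limit, so I'll take the half-turned grasp.

Emit:
send_path:
  segments: "0 0 0 -8.2\n0 0 0 -8.2\n0 0 0 -8.2\n0 0 0 -8.2\n0 0 0 -8.2\n0 0 0 -8.2\n0 0 0 -8.2\n0 0 0 -8.2\n0 0 0 -8.2\n0 0 0 -8.2\n0 0 0 -8.2\n0 0 0 -8.2\n0 0 0 -8.2\n0 0 0 -8.2\n0 0 0 -8.2\n0 0 0 -8.2\n0 0 0 -8.2\n0 0 0 -8.2\n0 0 0 -8.2\n0 0 0 -8.2"

```text
time: 13.5
position: [0.4316, 0.2869, 0.2606]
eef_rot: [-180.0, -0.0, 147.7]
ft_force: [-0.8, 0.6, -0.4]
width: 1.005
finger_force: 0.0
```

Emit:
send_path:
  segments: "0 0 0 -8.2\n0 0 0 -8.2\n0 0 0 0\n0 0 0 0"

```text
time: 13.9
position: [0.4317, 0.287, 0.2607]
eef_rot: [180.0, -0.0, 163.3]
ft_force: [-0.7, 0.8, 0.9]
width: 1.002
finger_force: 0.0
```

```bash
python3 - <<'E'
from h import *
s=sensors.observe();print(s['position'],s['eef_rot'],s['joint_pos'].round(1))
im,d,P,T,f,p=grab('wrist')
hsv=cv2.cvtColor(im,cv2.COLOR_RGB2HSV);Z=P[...,2]
near=np.linalg.norm(P[...,:2]-[.4325,.287],axis=-1)<.06
m=near&(hsv[...,1]>120)&(hsv[...,0]<20)&(Z>.054)&(Z<.066)
r=cv2.minAreaRect((P[m][:,:2]*1e4).astype(np.float32)); print(m.sum(),r,np.percentile(Z[m],[5,50,95]))
m=near&(Z>.021)&(Z<.034)
h=cv2.convexHull((P[m][:,:2]*1e4).astype(np.float32))[:,0]/1e4
print('flange',m.sum(),cv2.minEnclosingCircle(h.astype(np.float32)),np.median(Z[m]))
E
```

```text
[0.43170596 0.28699877 0.2607276 ] [ 1.79996717e+02 -3.04284780e-02  1.63337045e+02] [ 19.   22.9 -70.1 102.1  22.7  71.2  16.1]
545 ((4312.736328125, 2879.91455078125), (153.56137084960938, 557.2545776367188), 73.0963363647461) [0.05688326 0.0585805  0.05986636]
flange 2462 ((0.4313410222530365, 0.28814107179641724), 0.043014511466026306) 0.026737893524524603
```

Emit:
send_path:
  segments: "0 0 0.03 0\n0 0 0.04 0\n0 0 0.04 0\n0 0 0.04 0\n0 0 0.04 0\n0 0 0.025 0\n0 0 0.01 0\n0 0 0.0037 0\n0 0 0 0"

```text
time: 14.85
position: [0.4321, 0.2875, 0.033]
eef_rot: [180.0, 0.0, 163.4]
ft_force: [-0.2, 0.0, -0.3]
width: 0.999
finger_force: 0.0
```

Emit:
send_path:
  segments: "0 0 0 0\n0 0 0 0\n0 0 0 0\n0 0 0 0\n0 0 0 0\n0 0 0 0\n0 0 0 0\n0 0 0 0\n0 0 0 0\n0 0 0 0\n0 0 0 0\n0 0 0 0"
  finger_gap: 0.0
  clamp_n: 40

```text
time: 16.05
position: [0.4317, 0.2872, 0.0323]
eef_rot: [180.0, -0.0, 163.5]
ft_force: [0.5, 1.0, -0.4]
width: 0.17
finger_force: 40.0
```

```bash
python3 -c "
from h import *
s=sensors.observe();print(s['joint_pos'].round(1),s['torque'])"
```

```text
[  5.   38.9 -53.8 113.6  41.9  49.4   1.4] [ 0.17562475 -0.14889428  0.05658575]
```

Emit:
send_path:
  segments: "0 0 -0.01 0\n0 0 -0.03 0\n0 0 -0.04 0\n0 0 -0.04 0\n0 0 -0.04 0\n0 0 -0.04 0\n0 0 -0.04 0"
  finger_gap: 0.0
  clamp_n: 40

```text
time: 16.75
position: [0.4311, 0.2871, 0.2744]
eef_rot: [-180.0, -0.0, 163.5]
ft_force: [0.2, 0.1, -1.1]
width: 0.167
finger_force: 40.0
```

Emit:
send_path:
  segments: "-0.0193 -0.0194 0 0\n-0.0193 -0.0194 0 0\n-0.0193 -0.0194 0 0\n-0.0193 -0.0194 0 0\n-0.0193 -0.0194 0 0\n-0.0193 -0.0194 0 0\n-0.0193 -0.0194 0 0\n-0.0193 -0.0194 0 0\n-0.0193 -0.0194 0 0\n-0.0193 -0.0194 0 0\n-0.0193 -0.0194 0 0\n-0.0193 -0.0194 0 0\n-0.0193 -0.0194 0 0\n-0.0193 -0.0194 0 0\n0 0 0 7.65\n0 0 0 7.65\n0 0 0 7.65\n0 0 0 0"

```text
time: 18.55
position: [0.6132, -0.0499, 0.273]
eef_rot: [180.0, 0.0, 140.4]
ft_force: [-0.1, -0.6, -1.7]
width: 0.169
finger_force: 40.0
```

```bash
python3 - <<'E'
from m import *
s=sensors.observe();print(s['position'],s['eef_rot'],s['joint_pos'].round(1))
im,d,P,T,f,p=grab('wrist'); np.savez('pics/w4',im=im,P=P,T=T,f=f);save('w4',im)
Z=P[...,2];near=np.linalg.norm(P[...,:2]-[.536,.013],axis=-1)<.07
m=near&(Z>.114)&(Z<.125);Q=P[m]
h=cv2.convexHull((Q[:,:2]*1e4).astype(np.float32))[:,0]/1e4
c,r=cv2.minEnclosingCircle(h.astype(np.float32));print(m.sum(),c,r,Q[:,2].mean())
marks(im,T,f,p,np.array(c))
E
```

```text
[ 0.61319226 -0.04989257  0.27295566] [1.79998571e+02 1.21773788e-02 1.40385831e+02] [ 41.5  29.6 -56.7  87.9  25.2  76.2  32.5]
4603 (0.5358258485794067, 0.013704122044146061) 0.050660841166973114 0.1196732774571601
white 59 [323.6  39.7] [0.4991 0.0435 0.12  ] ang 141.0 r 0.0473
white 15 [354.5  48.5] [0.5243 0.0618 0.12  ] ang 103.4 r 0.0494
white 12 [364.   59.3] [0.5379 0.063  0.12  ] ang 87.5 r 0.0494
white 29 [371.9  81.2] [0.559  0.0568 0.12  ] ang 61.7 r 0.049
white 15 [370.3 105.5] [0.5766 0.0415 0.12  ] ang 34.3 r 0.0494
white 40 [324.  138.4] [ 0.572  -0.0164  0.12  ] ang -39.8 r 0.047
green 63 [353.5  53.3] [0.527  0.0584 0.12  ] ang 101.1 r 0.0455
green 59 [295.3 127.3] [ 0.544  -0.0322  0.12  ] ang -79.9 r 0.0466
red 40 [367.8  78.2] [0.5541 0.0554 0.12  ] ang 66.3 r 0.0455
red 43 [280.  104.6] [ 0.5168 -0.0294  0.12  ] ang -113.8 r 0.0471
```

View pics/w4.png

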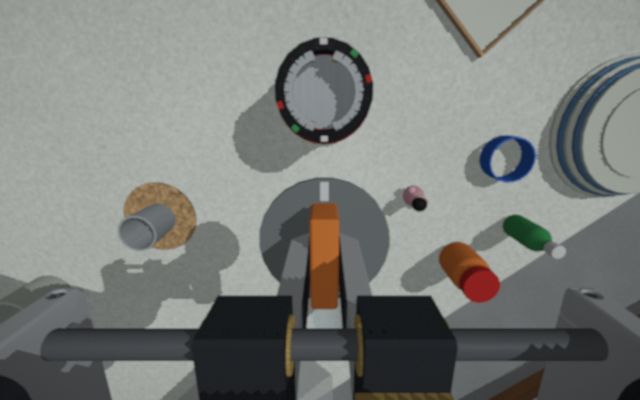

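The bar (325,255) is aligned with the white marks at (324,40) and (324,138), and the mouth is straight ahead at (324,90). I'll move over it and lower.

Emit:
send_path:
  segments: "0.02 -0.0002 0 -0.2\n0.02 -0.0002 0 0\n0.02 -0.0002 0 0\n0.02 -0.0002 0 0\n0.02 -0.0002 0 0\n0 0 0.03 0\n0 0 0.035 0\n0 0 0.03 0\n0 0 0.02 0\n0 0 0 0"

```text
time: 19.6
position: [0.5341, 0.0125, 0.1554]
eef_rot: [-179.9, -0.2, 141.0]
ft_force: [-0.1, 0.0, 0.4]
width: 0.168
finger_force: 40.0
```

Emit:
send_path:
  segments: "0 0 0.004 0\n0 0 0.004 0\n0 0 0.002 0\n0 0 0 0"

```text
time: 20.0
position: [0.5356, 0.0124, 0.1475]
eef_rot: [180.0, 0.0, 140.7]
ft_force: [-0.6, 0.3, -1.4]
width: 0.169
finger_force: 40.0
```

Emit:
send_path:
  segments: "0 0 0.002 0\n0 0 0.002 0\n0 0 0 0"

```text
time: 20.3
position: [0.5353, 0.0124, 0.1431]
eef_rot: [-180.0, -0.0, 140.7]
ft_force: [-0.1, -0.3, -1.9]
width: 0.168
finger_force: 40.0
```

Emit:
send_path:
  segments: "0 0 0.002 0\n0 0 0.001 0\n0 0 0 0"

```text
time: 20.6
position: [0.5353, 0.0124, 0.1401]
eef_rot: [-180.0, -0.0, 140.7]
ft_force: [-0.9, -0.8, -2.9]
width: 0.168
finger_force: 40.0
```

Emit:
send_path:
  segments: "0 0 0.002 0\n0 0 0.001 0\n0 0 0 0"

```text
time: 20.9
position: [0.5354, 0.0124, 0.1371]
eef_rot: [-180.0, -0.0, 140.7]
ft_force: [0.2, -0.4, -1.1]
width: 0.166
finger_force: 40.0
```

Already below the "on the ledge" height of about 0.144, so the lugs are in the gaps.

Emit:
send_path:
  segments: "0 0 0.002 0\n0 0 0.001 0\n0 0 0 0"

```text
time: 21.2
position: [0.5354, 0.0125, 0.1341]
eef_rot: [-180.0, -0.0, 140.7]
ft_force: [0.4, -0.1, -2.1]
width: 0.166
finger_force: 40.0
```

Emit:
send_path:
  segments: "0 0 0.0015 0\n0 0 0 0"

```text
time: 21.4
position: [0.5354, 0.0124, 0.1326]
eef_rot: [-180.0, -0.0, 140.7]
ft_force: [-0.0, 0.5, -1.5]
width: 0.169
finger_force: 40.0
```

Emit:
send_path:
  segments: "0 0 0.001 0\n0 0 0 0"

```text
time: 21.6
position: [0.5354, 0.0124, 0.1317]
eef_rot: [-180.0, -0.0, 140.7]
ft_force: [-0.2, 0.5, -1.1]
width: 0.167
finger_force: 40.0
```

Emit:
send_path:
  segments: "0 0 0.0007 0\n0 0 0 0"

```text
time: 21.8
position: [0.5355, 0.0124, 0.1313]
eef_rot: [-180.0, 0.0, 140.7]
ft_force: [-3.0, -0.6, 4.9]
width: 0.164
finger_force: 40.0
```

Emit:
send_path:
  segments: "0 0 0.0005 0\n0 0 0 0"

```text
time: 22.0
position: [0.5355, 0.0125, 0.1312]
eef_rot: [-180.0, 0.0, 140.7]
ft_force: [-7.5, -1.9, 16.3]
width: 0.169
finger_force: 40.0
```

Emit:
send_path:
  segments: "0 0 -0.0005 0\n0 0 0 0"

```text
time: 22.2
position: [0.5355, 0.0125, 0.1313]
eef_rot: [180.0, 0.0, 140.7]
ft_force: [-2.4, -0.5, 6.5]
width: 0.166
finger_force: 40.0
```

Emit:
send_path:
  segments: "0 0 0 3\n0 0 0 4\n0 0 0 3\n0 0 0 0"

```text
time: 22.6
position: [0.5359, 0.0127, 0.1313]
eef_rot: [179.9, 0.0, 130.7]
ft_force: [1.7, 1.0, 1.6]
width: 0.165
finger_force: 40.0
```

Emit:
send_path:
  segments: "0 0 0 4\n0 0 0 4\n0 0 0 4\n0 0 0 0"

```text
time: 23.0
position: [0.5359, 0.0127, 0.1313]
eef_rot: [179.9, 0.0, 118.7]
ft_force: [2.8, 2.3, 2.6]
width: 0.166
finger_force: 40.0
```

```bash
python3 -c "
from h import *
s=sensors.observe();print(s['joint_pos'].round(1),s['torque'])"
```

```text
[ 35.   27.8 -50.1 108.   25.6  56.    2.2] [ 0.37599811 -0.7783318   0.0256855 ]
```

Emit:
send_path:
  segments: "0 0 0 4\n0 0 0 4\n0 0 0 4\n0 0 0 3.1\n0 0 0 3\n0 0 0 0\n0 0 0 0\n0 0 0 0"

```text
time: 23.8
position: [0.5358, 0.0126, 0.1312]
eef_rot: [180.0, -0.0, 100.8]
ft_force: [3.8, 0.9, 5.7]
width: 0.167
finger_force: 40.0
```

```bash
python3 - <<'E'
from m import *
s=sensors.observe();print(s['joint_pos'].round(1),s['torque'],s['dq'].round(2))
im,d,P,T,f,p=grab('wrist');save('w5',im)
marks(im,T,f,p,np.array([.5356,.0131]))
hsv=cv2.cvtColor(im,cv2.COLOR_RGB2HSV);Z=P[...,2]
m=(hsv[...,1]>120)&(hsv[...,0]<20)&(hsv[...,0]>5)&(np.linalg.norm(P[...,:2]-[.5356,.0131],axis=-1)<.04)&(Z>.14)&(Z<.17)
print(m.sum(),cv2.minAreaRect((P[m][:,:2]*1e4).astype(np.float32)),np.percentile(Z[m],[5,50,95]))
E
```

```text
[ 32.2  26.4 -46.  108.1  23.   55.1 -13.6] [ 0.24266709 -0.7508189   0.0632974 ] [-0.06 -0.04 -0.06  0.06  0.02 -0.02 -0.09]
white 98 [276.7 186.4] [0.4992 0.0426 0.12  ] ang 140.9 r 0.0469
white 11 [399. 233.] [0.5837 0.0262 0.12  ] ang 15.2 r 0.0498
white 4 [383.5 275.5] [ 0.5813 -0.0067  0.12  ] ang -23.5 r 0.0498
white 230 [290.2 289.1] [ 0.5193 -0.0295  0.12  ] ang -111.0 r 0.0456
white 257 [359.3 288.8] [ 0.567  -0.0202  0.12  ] ang -46.7 r 0.0458
green 145 [324.5 169.8] [0.527  0.0588 0.12  ] ang 100.6 r 0.0465
red 97 [366.1 182.3] [0.5544 0.0558 0.12  ] ang 66.2 r 0.0467
2861 ((5353.73779296875, 132.8860321044922), (174.09295654296875, 555.345458984375), 11.987408638000488) [0.14901784 0.157543   0.15876944]
```

View pics/w5.png

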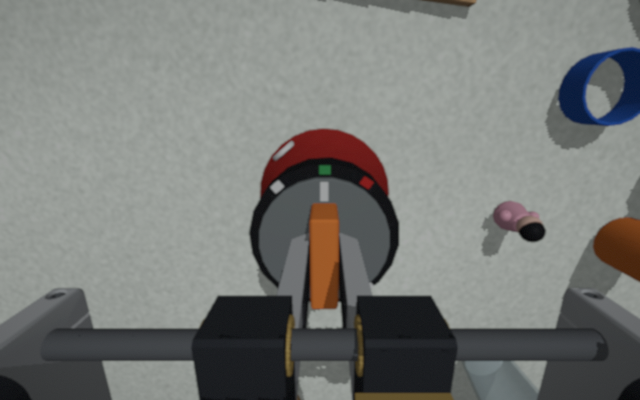

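The bar and pointer at (324,190) line up with the green mark at (324,170), and the lid is flush and still gripped. Handing in.

```bash
python3 -c "
from cell import job_done
print(job_done())"
```

```text
the job is handed in; nothing more can be done
None
```

The job is handed in at about 24 s, verdict not shown: the cup stands upright on the coaster, and the lid is fully in the mouth, twisted to the green marks and still gripped at 40 N.

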